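# Feed a cup lid through the chute flap

### The job

Push the white cup lid along the bench with closed fingertips, in through the orange swing flap of the blue feed chute and on until it lies wholly behind the flap, then draw the fingers back so that the flap swings shut behind it. Only push the lid: keep it flat on the bench, never pick it up or tip it. Leave the cup and the two bottles beside the chute where they stand.

Things in the scene. Friction and masses are not known exactly. Their poses are not given: they have to be found in the camera images.
- chute: Blue sheet-metal feed chute fixed to the bench, no floor or roof: a channel along its +x, the way the lid goes in. Origin on the bench in mid-channel, straight under the flap's hinge axis; z up. Channel 92 mm wide inside; walls 4 mm thick, 32 mm high from x = -30 mm to the end wall (inner face x = +115 mm); at x = -13 to +17 mm side uprights 57 mm high carry the hinge.
- mouth (a point): Point on the bench in mid-channel at chute x = -83 mm, the outer end of the mouth: from x = -30 mm outward the side walls flare at 30 degrees each, to about 150 mm apart here.
- flap (a joint): Orange gravity flap, about 30 g, hung in the channel on an axis along the chute's y, 51 mm above the bench at chute x = 0. Rad: 0 = hanging shut against a stop, growing as its lower edge swings into the chute (+x), to 1.9; it falls shut by itself. The lid lifts it as it goes under; its edge drops off behind the lid only once the lid's rear is 20 mm past the axis.
- blade (a point): Centre of the flap's blade, moving with it: slick, 86 mm wide, 3 mm thick, 8.5 to 18.5 mm above the bench when shut. It hangs by two side arms 37 to 46 mm from mid-channel; between them, above the blade, all is open, so upright fingers up to 60 mm wide can follow the lid in, about 30 mm past the hinge axis at most (there the swung-up blade stops them).
- bay (a point): Point on the bench in the chute, 65 mm past the hinge axis in the middle of the channel: with the lid's centre about here the flap can fall shut behind it.
- lid: Round white plastic cup lid lying flat on the bench in front of the chute's mouth, 79 mm diameter, 12 mm high, about 40 g, loose. Origin at the centre of its underside; z up.
- cup: White plastic cup, 87 mm diameter, 88 mm high, loose; stays where it is. Origin at the centre of its underside.
- red_bottle: Small glass bottle with red stopper, 38 mm diameter, 58 mm high, loose; stays where it is. Origin at the centre of its underside.
- dropper: Amber dropper bottle, 33 mm diameter, 106 mm high, loose; stays where it is. Origin at the centre of its underside.
Not all that is in view belongs to the job. What is meant by the lid is not brown, green or red, and is the larger of those in its own colour.

How it is judged:
By the outcome, as a careful person would: the job done as asked, in the order asked, and still so for the second after the job is handed in, with the robot touching nothing.
It also fails if it takes over 43 s, if anything falls off the work surface, if the arm or the gripper's body presses on something with over 40 N, if the wrist force passes 120 N, or if a joint passes its speed limit or range.

### The arm

A 7-joint arm with a two-finger parallel gripper is mounted at the origin on a cart in front of the work surface, level with it; the furniture and walls round the work are solid. World frame = base frame: x ahead of the robot, y to its left, z up, the work surface at z = 0. Lengths are in m, angles in rad, forces in N, time in s.
With the tool pointing down it reaches from about 0.425 to 0.875 m from the base axis. Payload 9.9 kg.
Tool frame: the origin (TCP) lies at the very end of the fingers, on their centre line; the grasp point (between the pads) lies behind it (ctrl.grip_point_offset is the z of the grasp point in the tool frame, in m); z points along the fingers, y is the line along which they close (so a half turn about z gives the same grasp; the last joint's range is limited). The gripper opens to 85 mm and grips with 20 to 120 N. Pads are 22 mm wide; open, the fingers measure 114 mm over their backs; the gripper's body (76 mm by 85 mm) begins 54 mm behind the grasp point. The pads swing forward as they close: fully open they stand 13 mm farther back than shut.
Start: joints at [1.054, 0.576, 0.025, 1.437, -0.015, 1.129, -0.057], TCP at [0.283, -0.613, 0.231] pointing down, gripper open.
Joint ranges: [-2.76, 2.76], [-0.34, 2.15], [-1.52, 1.57], [0.19, 2.46], [-1.09, 4.23], [0.17, 1.99], [-2.82, 2.82]. Speed limits (rad/s): [2.22, 2.22, 3.01, 3.01, 3.14, 3.14, 3.14].

### API

Orientations are given as a unit quaternion [x, y, z, w].
In Python, from workcell import sense, vision, ticket, ctrl gives the robot as it stands.
- The arm moves only by the tool drive_tool, never from a script. Its argument "moves" is text: rows parted by semicolons, each of 7 numbers parted by spaces: the opening, from -1 (shut) to 1 (fully open), so that 0 is half open, then the shift along the tool's x, y, z in units of 250 mm (1.0 is 250 mm), then the turn, a rotation vector about the tool's x, y, z in units of pi/2 rad (1.0 is pi/2 rad). In form: hand x y z rx ry rz; .... A call has 1 to 5 rows; each row is the pose to reach, as a shift and turn from the pose commanded when the call began, along the tool's axes at that moment; what a row does not reach only later rows make up. A row lasts 1/10 s, in which the tool goes at most 50 mm and 8.59 degrees, less where a joint would pass 70% of its speed; a pose out of reach is approached as far as the arm can. A call with a number of a shift or a turn outside -1 to 1 is refused whole. A call with a gripper value outside its range is refused whole. The fingers move at their own pace and stop on an object; the grip force is fixed at half the most. Time passes only in rows, so rows that repeat a pose let the fingers close. It gives the time, the measured TCP pose, the force, the opening and the grip force at its end, in the units of the state.
- sense(): the state, without advancing time (a new reading comes with each control period).
- vision.read_camera(name): name is "scene" or "top"; returns a dict with "pixels" (420x560x3 uint8, red, green, blue), "depth" (420x560 float32, m along the optical axis (not along the pixel's ray), 0 where there is no reading), "vfov" (degrees; the focal length in pixels is half the picture's height over the tangent of half this angle, whatever the lens; pixels are square), "cx", "cy" (the principal point, pixels), "rvec" (rotation vector, rad) and "tvec" (3), from world to camera coordinates, as OpenCV has them. Camera axes: x right, y down, z forward; pixel columns grow to the right and rows downward; lengths in m; the calibration is good to about 2 mm. A picture is of the moment at which its call begins.
- ticket.close_job(): hands the job in; it is judged then, once.
The state is a dict: "time": time; "joint_pos": joint angles; "joint_velocities": joint speeds; "effort": joint torques, N m; "tcp_pos": TCP position; "orientation": TCP orientation; "contact_force": force on the tool from outside, world axes, zero at the start; "torque": the same for the moment, N m; "grip_width": finger opening in m; "grasp_force": force on a finger pad.
Only numpy, scipy, OpenCV 4.12 (cv2) and the standard library are available. Lean on these libraries where they do the work, as an engineer would, in place of code of your own. Each camera call takes 0.05 s, during which the arm holds its last target. There are 200 camera calls.

## Working session

There is one attempt and no reset: what is moved stays moved. The work goes in short steps, Python scripts to look and compute and a tool call to move; the robot and the scene stay as the last step left them, time stands still between calls to the robot, and variables do not carry over. Pictures are saved under pics/ and viewed, at most 10 in all, crops included, and the job is handed in when it is done.

Besides the shell and the picture viewer there is one more tool, called after "Request:" as name(argument=value, ...) on one line, values as JSON. drive_tool: Moves the arm, as the interface text tells. Its arguments: {"type":"object","properties":{"moves":{"type":"string"}},"required":["moves"]}

```bash
mkdir -p pics; cat > h.py <<'E'
import numpy as np, cv2
from workcell import sense, vision, ticket, ctrl
def cam(n):
    c=vision.read_camera(n); p=c["pixels"]; c["f"]=p.shape[0]/2/np.tan(np.radians(c["vfov"])/2)
    c["R"]=cv2.Rodrigues(np.array(c["rvec"],float))[0]; c["t"]=np.array(c["tvec"],float).ravel(); return c
def save(c,fn): cv2.imwrite(fn,c["pixels"][:,:,::-1])
def ray(c,u,v,z):
    d=c["R"].T@np.array([(u-c["cx"])/c["f"],(v-c["cy"])/c["f"],1]); o=-c["R"].T@c["t"]
    return o+d*(z-o[2])/d[2]
def cloud(c):
    v,u=np.mgrid[:420,:560]; d=c["depth"]
    P=np.stack([(u-c["cx"])/c["f"]*d,(v-c["cy"])/c["f"]*d,d],-1)
    return (P-c["t"])@c["R"]
E
python3 - <<'E'
from h import *
for n in("scene","top"):
    c=cam(n); save(c,f"pics/{n}0.png"); print(n,c["f"],c["cx"],c["cy"],-c["R"].T@c["t"])
print({k:np.round(v,3) for k,v in sense().items()}, ctrl.grip_point_offset)
E
```

```text
scene 483.56001279368564 279.89633028866956 201.8037480193018 [-0.18714807  0.5005324   0.69381393]
top 410.27375147249035 282.69502580364076 209.95905171382066 [0.39391746 0.00107664 1.00910057]
{'time': np.float64(0.1), 'joint_pos': array([ 1.054,  0.576,  0.025,  1.438, -0.015,  1.129, -0.056]), 'joint_velocities': array([-0.001, -0.002,  0.002, -0.001, -0.   , -0.002, -0.   ]), 'effort': array([ 6.0000e-03, -7.6730e+01,  2.2580e+00, -2.8661e+01,  1.6000e-02,
        9.0000e-03,  0.0000e+00]), 'tcp_pos': array([ 0.283, -0.612,  0.231]), 'orientation': array([ 0.977,  0.215, -0.   , -0.001]), 'contact_force': array([ 0.72 , -0.605,  0.143]), 'torque': array([0.046, 0.035, 0.012]), 'grasp_force': np.float64(0.0), 'grip_width': np.float64(0.086)} -0.0187
```

View pics/scene0.png

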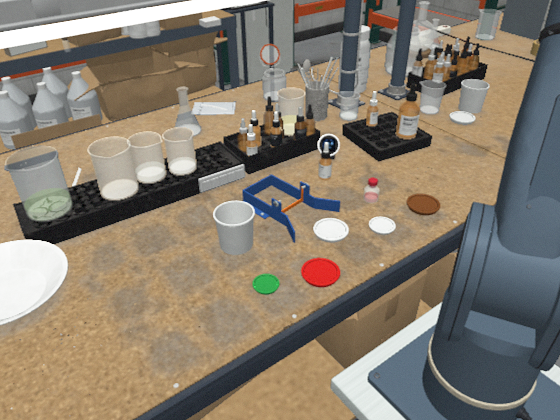

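View pics/top0.png

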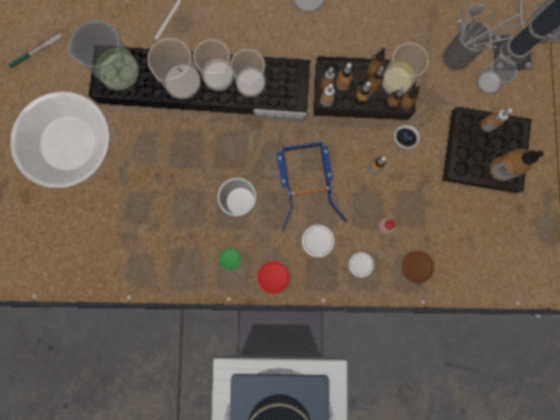

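Scene view: the chute is at about (285,200), the white lid in its mouth at (331,230), a smaller white lid at (382,225), the cup at (235,228), the red bottle at (372,188) and the dropper at (326,160). Top view: chute (308,185), flap at about (310,191), lid (318,240), small lid (361,265), cup (238,198).

```bash
python3 - <<'E'
from h import *
for n in("scene","top"):
    c=cam(n); p=c["pixels"]; hsv=cv2.cvtColor(p,cv2.COLOR_RGB2HSV); X=cloud(c)
    print(n, np.round(c["R"],3).tolist(), "depth valid",(c["depth"]>0).mean())
    roi=np.zeros((420,560),np.uint8)
    if n=="scene": roi[150:300,200:420]=1
    else: roi[130:290,215:430]=1
    M={"white":((0,0,150),(180,60,255)),"blue":((105,110,40),(125,255,255)),"orange":((5,170,120),(14,255,255)),"red":((0,180,120),(4,255,255)),"amber":((5,120,20),(14,255,110))}
    for k,(a,b) in M.items():
        m=cv2.inRange(hsv,a,b)*roi
        N,L,S,C=cv2.connectedComponentsWithStats(m)
        for i in range(1,N):
            if S[i,4]>25:
                q=X[(L==i)&(c["depth"]>0)]
                print(k,S[i],C[i].round(1),"depth med",np.median(q,0).round(3) if len(q) else None,"zr",np.percentile(q[:,2],[5,95]).round(3) if len(q) else None,"ray z.012",ray(c,*C[i],.012)[:2].round(3))
    big=cv2.resize(p[roi.any(1)][:,roi.any(0)],None,fx=3,fy=3,interpolation=cv2.INTER_CUBIC)
    cv2.imwrite(f"pics/{n}_crop.png",big[:,:,::-1]); print(big.shape)
E
```

```text
scene [[-0.593, -0.805, -0.011], [-0.465, 0.354, -0.812], [0.657, -0.477, -0.584]] depth valid 0.968516156462585
white [247 150  10   6  43] [250.8 151.8] depth med [ 0.762 -0.094  0.054] zr [0.046 0.06 ] ray z.012 [ 0.825 -0.134]
white [200 164  44  28 405] [223.1 175.8] depth med [0.737 0.007 0.035] zr [0.012 0.046] ray z.012 [ 0.764 -0.007]
white [318 164  14  14 137] [324.9 171.1] depth med [ 0.602 -0.217  0.024] zr [0.007 0.043] ray z.012 [ 0.62  -0.234]
white [364 185  16  11 100] [371.7 189.4] depth med [ 0.465 -0.245  0.032] zr [-0.     0.038] ray z.012 [ 0.484 -0.27 ]
white [363 195  15   8  49] [369.4 199.9] depth med [ 0.46  -0.237  0.007] zr [0.    0.012] ray z.012 [ 0.456 -0.233]
white [ 212  200   43   54 1100] [233.4 217.7] depth med [0.549 0.097 0.067] zr [0.028 0.088] ray z.012 [0.595 0.067]
white [368 216  30  18 388] [382.2 224.6] depth med [ 0.374 -0.193  0.007] zr [0.001 0.01 ] ray z.012 [ 0.37  -0.188]
white [313 218  36  23 674] [330.6 228.8] depth med [ 0.431 -0.088  0.009] zr [0.006 0.013] ray z.012 [ 0.429 -0.085]
white [266 226   8  13  39] [269.7 231.4] de
[... 1140 characters left out ...]
302 225  32  32 815] [317.6 240.5] depth med [ 0.431 -0.087  0.01 ] zr [0.006 0.014] ray z.012 [ 0.432 -0.086]
white [349 253  24  24 461] [360.7 264.3] depth med [ 0.376 -0.192  0.007] zr [0.004 0.011] ray z.012 [ 0.376 -0.19 ]
blue [318 143  14  42 151] [326.  163.1] depth med [ 0.624 -0.107  0.005] zr [0.001 0.035] ray z.012 [ 0.623 -0.106]
blue [278 153  10  33 161] [282.7 169. ] depth med [0.608 0.001 0.004] zr [0.    0.032] ray z.012 [0.607 0.001]
red [259 262  30  28 623] [272.6 277.2] depth med [0.341 0.023 0.009] zr [0.006 0.013] ray z.012 [0.342 0.022]
amber [402 251  28  32 750] [416.6 266.5] depth med [ 0.373 -0.326  0.009] zr [0.006 0.014] ray z.012 [ 0.373 -0.325]
(480, 645, 3)
```

View pics/top_crop.png

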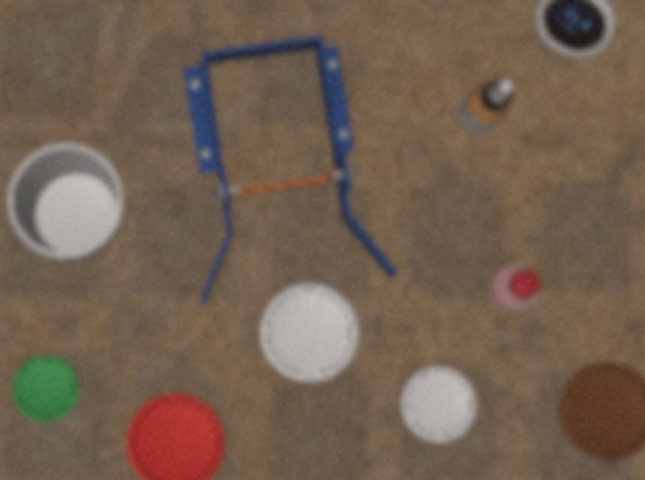

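View pics/scene_crop.png

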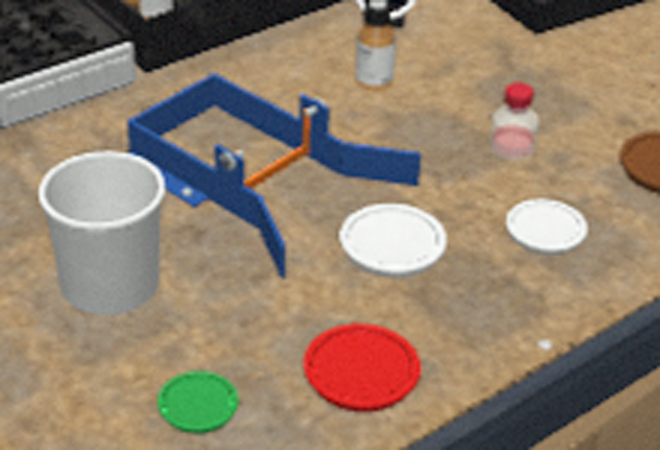

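Top crop: chute end wall from (205,55) to (322,42), hinge bolts at (233,190) and (340,174), mouth tips at (205,298) and (392,272), lid circle centred at (309,332). Scene crop agrees: lid (393,238) lies in front of the open flare, and the flap hangs shut. Next I'll fit the chute axis.

```bash
python3 - <<'E'
from h import *
A=[]
for n in("scene","top"):
    c=cam(n); hsv=cv2.cvtColor(c["pixels"],cv2.COLOR_RGB2HSV); X=cloud(c)
    m=cv2.inRange(hsv,(100,90,30),(128,255,255))>0
    om=cv2.inRange(hsv,(3,140,80),(18,255,255))>0
    box=(X[...,0]>.42)&(X[...,0]<.73)&(X[...,1]>-.2)&(X[...,1]<.05)
    P=X[m&box&(X[...,2]>.018)&(X[...,2]<.07)]; A.append(P)
    O=X[om&box&(X[...,2]>.006)&(X[...,2]<.022)]
    d=np.array([np.cos(.17),np.sin(.17)]); nn=np.array([-d[1],d[0]]);o=np.array([.55,-.075])
    for it in range(6):
        q=P[:,:2]-o; s=q@d; w=q@nn
        body=(s>0)&(s<.10)
        L=body&(w>.03)&(w<.065); Rr=body&(w<-.03)&(w>-.065)
        fL=cv2.fitLine(P[L,:2].astype(np.float32),cv2.DIST_HUBER,0,.01,.01).ravel()if L.sum()>5 else None
        fR=cv2.fitLine(P[Rr,:2].astype(np.float32),cv2.DIST_HUBER,0,.01,.01).ravel()if Rr.sum()>5 else None
        f=[x if x[0]>0 else np.r_[-x[:2],x[2:]] for x in(fL,fR) if x is not None]
        a=np.mean([np.arctan2(x[1],x[0]) for x in f]); d=np.array([np.cos(a),np.sin(a)]); nn=np.array([-d[1],d[0]])
        offs=[float((x[2:]-o)@nn) for x in f]
        if len(f)==2: o=o+nn*np.mean(offs)
    hi=P[P[:,2]>.042]; e=P[((P[:,:2]-o)@d>.095)&(abs((P[:,:2]-o)@nn)<.035)]
    print(n,len(P),L.sum(),Rr.sum(),"ang",[np.degrees(np.arctan2(x[1],x[0])).round(2) for x in f],"offs",np.round(offs,4))
    print(" o",o.round(4),"upright s range",np.percentile((hi[:,:2]-o)@d,[2,50,98]).round(4) if len(hi) else None,"end wall s",np.percentile((e[:,:2]-o)@d,[5,50,95]).round(4) if len(e) else None, "blade s",np.median((O[:,:2]-o)@d).round(4) if len(O) else None,"w",np.percentile((O[:,:2]-o)@nn,[5,95]).round(4) if len(O) else None,len(O))
    # hand-picked points, top view
    if n=="top":
        for nm,u,v,z in[("boltL",233,190,.051),("boltR",340,174,.051),("endL",205,55,.032),("endR",322,42,.032),("tipL",205,298,.032),("tipR",392,272,.032)]:
            print(nm,ray(c,215+(u-1)/3,130+(v-1)/3,z).round(4))
        for nm,u,v,z in[("bladeL",240,190,.0135),("bladeR",332,179,.0135)]:
            print(nm,ray(c,215+(u-1)/3,130+(v-1)/3,z).round(4))
    W=cv2.inRange(hsv,(0,0,140),(180,60,255))
    uvd=np.round(cv2.projectPoints(np.array([[.431,-.0865,.012]]),c["rvec"],c["tvec"],np.array([[c["f"],0,c["cx"]],[0,c["f"],c["cy"]],[0,0,1]]),None)[0].ravel()).astype(int)
    N,Lb=cv2.connectedComponents(W); cn=cv2.findContours((Lb==Lb[uvd[1],uvd[0]]).astype(np.uint8),0,1)[0][0].reshape(-1,2)
    G=np.array([ray(c,u,v,.010)[:2] for u,v in cn]); print(" lid circle",cv2.minEnclosingCircle(G.astype(np.float32)))
E
```

```text
scene 868 182 148 ang [np.float32(8.66), np.float32(9.24)] offs [ 0.0481 -0.0481]
 o [ 0.548  -0.0621] upright s range [-0.0139 -0.003   0.0134] end wall s [0.1129 0.1149 0.1172] blade s 0.0015 w [-0.0415  0.0212] 77
 lid circle ((0.430502325296402, -0.08443459868431091), 0.044609881937503815)
top 213 32 74 ang [np.float32(9.31), np.float32(8.88)] offs [ 0.0483 -0.0483]
 o [ 0.548  -0.0625] upright s range [-0.0103  0.0105  0.0172] end wall s [0.1157 0.1162 0.117 ] blade s 0.0036 w [-0.0328  0.025 ] 38
boltL [ 0.5414 -0.0224  0.051 ]
boltR [ 0.5553 -0.1066  0.051 ]
endL [0.6548 0.0011 0.032 ]
endR [ 0.6671 -0.0939  0.032 ]
tipL [ 0.4572 -0.0016  0.032 ]
tipR [ 0.4801 -0.1503  0.032 ]
bladeL [ 0.5472 -0.029   0.0135]
bladeR [ 0.5574 -0.1043  0.0135]
 lid circle ((0.43149372935295105, -0.08663405478000641), 0.04065438732504845)
```

```bash
cat >> h.py <<'E'
from scipy.spatial.transform import Rotation as Ro
O=np.array([.5485,-.0625]); TH=np.radians(9.0); D=np.array([np.cos(TH),np.sin(TH)]); NN=np.array([-D[1],D[0]])
def frame(p): q=np.asarray(p)[:2]-O; return np.array([q@D,q@NN])
def world(s,w,z): return np.r_[O+s*D+w*NN,z]
def rel(p,hdg,tilt):
    "shift (units of 250 mm) and turn (units of pi/2) from the pose now to TCP p, tool x along hdg deg, tips tilted back by tilt deg"
    s=sense(); R0=Ro.from_quat(s["orientation"])
    x=[np.cos(np.radians(hdg)),np.sin(np.radians(hdg)),0]; y=[x[1],-x[0],0]
    R1=Ro.from_matrix(np.array([x,y,[0,0,-1]]).T)*Ro.from_euler("y",-tilt,degrees=True)
    return np.round(R0.inv().apply(p-s["tcp_pos"])/.25,3),np.round((R0.inv()*R1).as_rotvec()/(np.pi/2),3)
E
python3 - <<'E'
from h import *
print(dir(ctrl), frame([.431,-.0865]))
print(rel(np.array([.36,-.10,.15]),10.6,15), rel(np.array([.36,-.10,.15]),10.6,0), rel(np.array([.42,-.35,.20]),10.6,0))
E
```

```text
['Unreachable', '__class__', '__delattr__', '__dict__', '__dir__', '__doc__', '__eq__', '__format__', '__ge__', '__getattribute__', '__getstate__', '__gt__', '__hash__', '__init__', '__init_subclass__', '__le__', '__lt__', '__module__', '__ne__', '__new__', '__reduce__', '__reduce_ex__', '__repr__', '__setattr__', '__sizeof__', '__str__', '__subclasshook__', '__weakref__', 'grip_point_offset'] [-0.11980781 -0.00532347]
(array([ 1.139, -1.732,  0.325]), array([ 0.02 , -0.166,  0.157])) (array([ 1.139, -1.732,  0.325]), array([-0.   ,  0.   ,  0.158])) (array([ 0.938, -0.724,  0.124]), array([-0.   ,  0.   ,  0.158]))
```

Request:
drive_tool(moves="-1 0.17 -0.13 0.02 0 0 0.05; -1 0.34 -0.26 0.04 0 0 0.1; -1 0.5 -0.39 0.06 0 0 0.158; -1 0.66 -0.51 0.09 0 0 0.158; -1 0.82 -0.63 0.11 0 0 0.158")

```text
time: 0.8
tcp_pos: [0.399, -0.3907, 0.2047]
orientation: [0.996, 0.092, 0.0, 0.0]
contact_force: [0.1, 0.6, -0.2]
grip_width: 0.0126
grasp_force: 0.0
```

```bash
python3 - <<'E'
from h import *
print(sense()["joint_pos"].round(3),rel(np.array([.36,-.10,.10]),10.6,15))
E
```

```text
[ 0.645  0.429  0.067  1.789 -0.035  0.924 -0.66 ] (array([ 0.06 , -1.172,  0.419]), array([ 0.   , -0.167, -0.   ]))
```

Request:
drive_tool(moves="-1 0.05 -0.18 0 0 -0.06 0; -1 0.05 -0.37 0.05 0 -0.12 0; -1 0.06 -0.56 0.12 0 -0.167 0; -1 0.06 -0.75 0.2 0 -0.167 0; -1 0.06 -0.93 0.28 0 -0.167 0")

```text
time: 1.3
tcp_pos: [0.371, -0.1604, 0.1348]
orientation: [0.987, 0.092, -0.13, 0.012]
contact_force: [2.0, 0.9, -0.0]
grip_width: 0.0004
grasp_force: 0.0
```

```bash
python3 - <<'E'
from h import *
print(sense()["joint_pos"].round(3),rel(np.array([.365,-.099,.10]),10.6,15))
E
```

```text
[ 0.149  0.441  0.075  2.068  0.092  0.876 -1.231] (array([ 0.057, -0.246,  0.129]), array([ 0.   , -0.   ,  0.001]))
```

Request:
drive_tool(moves="-1 0.03 -0.12 0.06 0 0 0; -1 0.057 -0.246 0.129 0 0 0; -1 0.057 -0.246 0.129 0 0 0")

```text
time: 1.6
tcp_pos: [0.3637, -0.0973, 0.0992]
orientation: [0.987, 0.094, -0.132, 0.011]
contact_force: [0.2, -0.9, 0.4]
grip_width: 0.0001
grasp_force: 0.0
```

```bash
python3 - <<'E'
from h import *
print(sense()["joint_pos"].round(3),rel(np.array([.364,-.099,.03]),10.6,15),rel(np.array([.364,-.099,.008]),10.6,15))
for n in("top","scene"):
    c=cam(n)
    hsv=cv2.cvtColor(c["pixels"],cv2.COLOR_RGB2HSV); X=cloud(c)
    m=(cv2.inRange(hsv,(0,0,140),(180,60,255))>0)&(np.hypot(X[...,0]-.431,X[...,1]+.0865)<.06)&(X[...,2]>.003)&(X[...,2]<.02)
    print(n,m.sum(),X[m].mean(0).round(4) if m.any() else None)
E
```

```text
[ 0.04   0.478  0.046  2.153  0.068  0.768 -1.351] (array([0.073, 0.008, 0.267]), array([-0.001,  0.002,  0.004])) (array([0.096, 0.008, 0.352]), array([-0.001,  0.002,  0.004]))
top 33 [ 0.4281 -0.0508  0.0121]
scene 659 [ 0.4308 -0.0858  0.0095]
```

Request:
drive_tool(moves="-1 0.03 0 0.12 0 0 0; -1 0.073 0.008 0.267 0 0 0; -1 0.085 0.008 0.31 0 0 0; -1 0.096 0.008 0.35 0 0 0; -1 0.096 0.008 0.35 0 0 0")

```text
time: 2.2
tcp_pos: [0.3655, -0.1035, 0.0098]
orientation: [0.987, 0.091, -0.131, 0.012]
contact_force: [0.1, 0.2, -0.1]
grip_width: -0.0
grasp_force: 0.0
```

```bash
cat > look.py <<'E'
import sys
from h import *
c=cam("scene"); save(c,sys.argv[1]+"_full.png")
cv2.imwrite(sys.argv[1],cv2.resize(c["pixels"][150:300,200:420],None,fx=3,fy=3,interpolation=cv2.INTER_CUBIC)[:,:,::-1])
E
python3 look.py pics/a.png; python3 - <<'E'
from h import *
s=sense();print(s["joint_pos"].round(3),s["tcp_pos"],frame(s["tcp_pos"]))
print(rel(world(-.1,-.004,.006),10.6,0))
E
```

```text
[ 0.052  0.65   0.05   2.213  0.082  0.533 -1.368] [ 0.36575028 -0.10344115  0.01034199] [-0.18690437 -0.01184874]
(array([ 0.341, -0.022, -0.074]), array([ 0.   ,  0.167, -0.001]))
```

View pics/a.png

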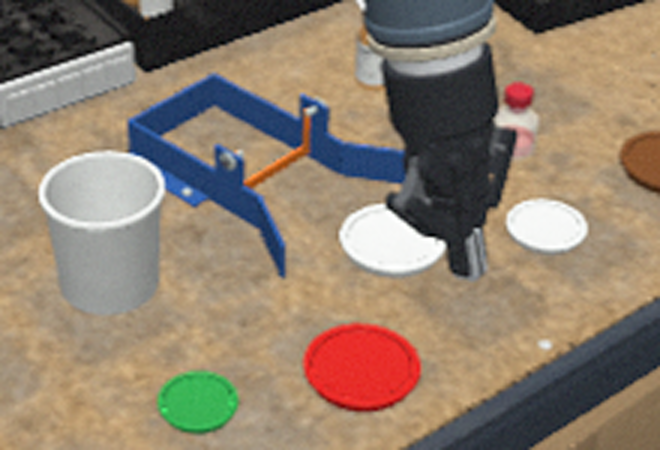

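Fingers stand just behind the lid (crop (465,260)), with a clear gap and the flap untouched. I'll start the push.

Request:
drive_tool(moves="-1 0.034 -0.016 0.003 0 0 0; -1 0.065 -0.016 -0.005 0 0 0; -1 0.096 -0.016 -0.013 0 0 0; -1 0.127 -0.016 -0.022 0 0 0; -1 0.158 -0.016 -0.03 0 0 0")

```text
time: 2.75
tcp_pos: [0.4048, -0.0917, 0.0072]
orientation: [0.987, 0.091, -0.13, 0.012]
contact_force: [-3.0, -0.7, 3.7]
grip_width: -0.0001
grasp_force: 1.3
```

```bash
python3 - <<'E'
from h import *
s=sense();print(s["tcp_pos"],frame(s["tcp_pos"]))
c=cam("scene"); hsv=cv2.cvtColor(c["pixels"],cv2.COLOR_RGB2HSV); X=cloud(c)
m=(cv2.inRange(hsv,(0,0,140),(180,60,255))>0)&(np.hypot(X[...,0]-.458,X[...,1]+.082)<.06)&(X[...,2]>.003)&(X[...,2]<.02)
P=X[m]; F=(P[:,:2]-O)@np.c_[D,NN]; print(m.sum(),F.min(0),F.max(0),np.percentile(F,[3,97],0))
for sx,z,t in((-.11,.006,0),(-.07,.006,0)): print(rel(world(sx,-.004,z),10,t))
E
```

```text
[ 0.40479786 -0.09165302  0.00716825] [-0.14649346 -0.00631413]
428 [-0.13875856 -0.02031907] [-0.05653415  0.03775868] [[-0.12996789 -0.01623116]
 [-0.06093606  0.03388066]]
(array([ 0.135, -0.005, -0.032]), array([0.001, 0.166, 0.007]))
(array([ 0.29 , -0.001, -0.073]), array([0.001, 0.166, 0.007]))
```

Request:
drive_tool(moves="-1 0.028 -0.001 -0.007 0 0.033 0.001; -1 0.055 -0.002 -0.013 0 0.066 0.002; -1 0.082 -0.003 -0.019 0 0.1 0.004; -1 0.109 -0.004 -0.026 0 0.133 0.005; -1 0.136 -0.005 -0.032 0 0.166 0.007")

```text
time: 3.3
tcp_pos: [0.4391, -0.0841, 0.006]
orientation: [0.996, 0.087, 0.001, 0.001]
contact_force: [-0.5, -0.0, -0.1]
grip_width: 0.0002
grasp_force: 0.1
```

```bash
cat > st.py <<'E'
from h import *
s=sense();print(s["tcp_pos"].round(4),frame(s["tcp_pos"]).round(4),s["contact_force"].round(1))
c=cam("scene"); hsv=cv2.cvtColor(c["pixels"],cv2.COLOR_RGB2HSV); X=cloud(c)
F=(X[...,:2]-O)@np.c_[D,NN]; tf=frame(s["tcp_pos"])
m=(cv2.inRange(hsv,(0,0,130),(180,70,255))>0)&(np.hypot(F[...,0]-tf[0]-.05,F[...,1])<.06)&(X[...,2]>.004)&(X[...,2]<.017)
P=F[m]; print(m.sum(),np.percentile(P,[0,3,97,100],0).round(4).tolist(),X[m][:,2].mean())
for sx in(tf[0]+.04,tf[0]+.05,.016): print(sx.round(4) if hasattr(sx,"round") else sx,*rel(world(sx,tf[1]*.5,.005),9,0))
E
python3 st.py
```

```text
[ 0.4391 -0.0841  0.006 ] [-0.1114 -0.0042] [-0.5 -0.  -0.1]
444 [[-0.1196, -0.0222], [-0.0968, -0.0181], [-0.027, 0.0363], [-0.0225, 0.039]] 0.009335454762418807
-0.0714 [ 0.162 -0.006  0.004] [ 0.001 -0.002  0.01 ]
-0.0614 [ 0.202 -0.006  0.005] [ 0.001 -0.002  0.01 ]
0.016 [ 0.511 -0.001  0.006] [ 0.001 -0.002  0.01 ]
```

Request:
drive_tool(moves="-1 0.04 -0.002 0.001 0 0 0.005; -1 0.08 -0.003 0.002 0 0 0.01; -1 0.12 -0.005 0.003 0 0 0.01; -1 0.16 -0.006 0.004 0 0 0.01; -1 0.2 -0.006 0.005 0 0 0.01")

```text
time: 3.85
tcp_pos: [0.4885, -0.0735, 0.0043]
orientation: [0.997, 0.079, -0.001, 0.001]
contact_force: [-0.7, 0.0, 0.3]
grip_width: -0.0
grasp_force: 0.4
```

```bash
python3 st.py; python3 look.py pics/b.png
```

```text
[ 0.4885 -0.0735  0.0043] [-0.061  -0.0015] [-0.7  0.   0.3]
294 [[-0.0708, -0.0199], [-0.049, -0.014], [0.0176, 0.0305], [0.0254, 0.0354]] 0.008946226554808442
-0.021 [ 0.152 -0.002 -0.002] [ 0.001 -0.     0.001]
-0.011 [ 0.192 -0.002 -0.002] [ 0.001 -0.     0.001]
0.016 [ 0.3   -0.002 -0.002] [ 0.001 -0.     0.001]
```

View pics/b.png

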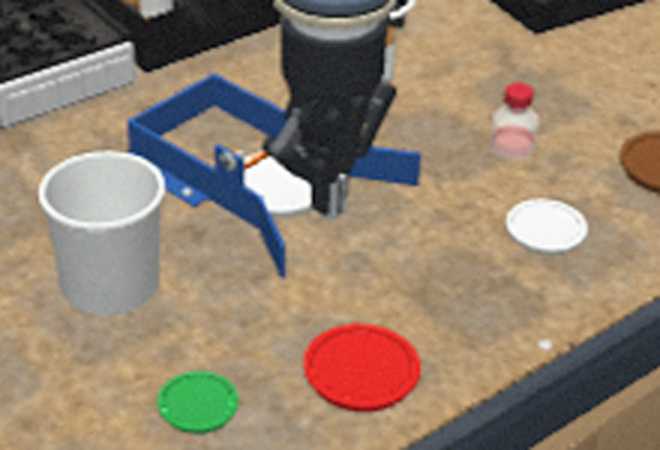

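The lid is in the channel and lifting the flap, with the fingers behind it at crop (330,195). I'll carry on.

Request:
drive_tool(moves="-1 0.038 0 0 0 0 0; -1 0.076 -0.001 0 0 0 0; -1 0.114 -0.001 -0.001 0 0 0; -1 0.152 -0.002 -0.002 0 0 0; -1 0.19 -0.002 -0.002 0 0 0")

```text
time: 4.45
tcp_pos: [0.5351, -0.0658, 0.0049]
orientation: [0.997, 0.079, -0.001, 0.001]
contact_force: [-0.5, 0.7, 0.1]
grip_width: 0.0
grasp_force: 0.2
```

```bash
python3 st.py
```

```text
[ 0.5351 -0.0658  0.0049] [-0.0138 -0.0012] [-0.5  0.7  0.1]
174 [[-0.0217, -0.0161], [-0.0001, -0.0147], [0.0722, 0.0261], [0.0753, 0.0587]] 0.009331157846986229
0.0262 [ 0.152 -0.002  0.   ] [ 0.001 -0.     0.001]
0.0362 [ 0.192 -0.002  0.   ] [ 0.001 -0.     0.001]
0.016 [ 0.111 -0.002  0.   ] [ 0.001 -0.     0.001]
```

Request:
drive_tool(moves="-1 0.03 0 0 0 0 0; -1 0.06 -0.001 0 0 0 0; -1 0.09 -0.001 0 0 0 0; -1 0.112 -0.002 0 0 0 0; -1 0.115 -0.002 0 0 0 0")

```text
time: 5.0
tcp_pos: [0.5633, -0.0607, 0.0048]
orientation: [0.997, 0.079, -0.0, 0.001]
contact_force: [-0.7, 0.6, -0.2]
grip_width: 0.0004
grasp_force: 0.1
```

```bash
python3 st.py; python3 look.py pics/c.png
```

```text
[ 0.5633 -0.0607  0.0048] [ 0.0149 -0.0006] [-0.7  0.6 -0.2]
171 [[0.0081, -0.0154], [0.05, -0.0135], [0.0995, 0.0234], [0.1052, 0.0523]] 0.009088252705846758
0.0549 [ 0.161 -0.001 -0.001] [0.001 0.001 0.001]
0.0649 [ 0.201 -0.001 -0.001] [0.001 0.001 0.001]
0.016 [ 0.006 -0.001 -0.001] [0.001 0.001 0.001]
```

View pics/c.png

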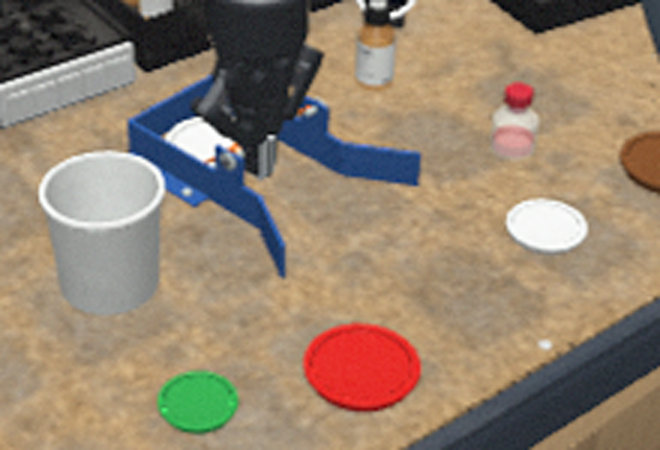

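The lid is in the bay (crop (195,140)), its front at about s = 105 mm. I'll nudge it 2 mm more, then draw back.

Request:
drive_tool(moves="-1 0.01 0 0 0 0 0; -1 0.01 0 0 0 0 0; -1 -0.04 0 0 0 0 0; -1 -0.12 0 0 0 0 0; -1 -0.22 0 0 0 0 0")

```text
time: 5.6
tcp_pos: [0.5085, -0.0695, 0.005]
orientation: [0.997, 0.079, 0.0, 0.001]
contact_force: [-0.5, 0.9, -0.0]
grip_width: 0.0001
grasp_force: 0.0
```

Request:
drive_tool(moves="-1 -0.1 0 0 0 0 0; -1 -0.15 0 -0.1 0 0 0; -1 -0.15 0 -0.3 0 0 0; -1 -0.15 0.1 -0.48 0 0 0; -1 -0.15 0.28 -0.5 0 0 0")

```text
time: 6.1
tcp_pos: [0.4851, -0.1427, 0.1351]
orientation: [0.997, 0.082, 0.003, 0.001]
contact_force: [2.1, 0.3, -0.7]
grip_width: 0.0001
grasp_force: 0.0
```

Request:
drive_tool(moves="-1 0 0.2 0 0 0 0; -1 0 0.4 0 0 0 0; -1 0 0.6 0 0 0 0; -1 0 0.6 0 0 0 0; -1 0 0.6 0 0 0 0")

```text
time: 6.6
tcp_pos: [0.5054, -0.2939, 0.13]
orientation: [0.997, 0.077, -0.001, 0.001]
contact_force: [0.1, 1.0, -0.3]
grip_width: -0.0003
grasp_force: 0.0
```

```bash
python3 look.py pics/d.png; python3 - <<'E'
from h import *
for n in("scene","top"):
    c=cam(n); hsv=cv2.cvtColor(c["pixels"],cv2.COLOR_RGB2HSV); X=cloud(c); F=(X[...,:2]-O)@np.c_[D,NN]
    m=(cv2.inRange(hsv,(0,0,130),(180,70,255))>0)&(np.hypot(F[...,0]-.066,F[...,1])<.05)&(X[...,2]>.004)&(X[...,2]<.017)
    o=(cv2.inRange(hsv,(3,140,80),(18,255,255))>0)&(abs(F[...,0])<.06)&(abs(F[...,1])<.05)&(X[...,2]>.004)
    print(n,m.sum(),np.percentile(F[m],[1,50,99],0).round(4).tolist(),"flap",o.sum(),np.median(X[o][:,2]),np.percentile(F[o],[3,50,97],0).round(4).tolist())
    w=(cv2.inRange(hsv,(0,0,150),(180,60,255))>0)&(np.hypot(X[...,0]-.527,X[...,1]-.105)<.07)
    print("cup", np.argwhere(w).mean(0), sense()["tcp_pos"])
E
```

```text
scene 331 [[0.0283, -0.0334], [0.0731, -0.0076], [0.1037, 0.0235]] flap 93 0.015557285294671425 [[-0.0012, -0.0432], [0.001, -0.0173], [0.0034, 0.0226]]
cup [225.22125084 233.21990585] [ 0.50585442 -0.29132511  0.13015055]
top 781 [[0.0315, -0.0329], [0.0685, 0.0036], [0.1052, 0.0412]] flap 36 0.01734807366049125 [[0.0022, -0.034], [0.0029, -0.0032], [0.0047, 0.0252]]
cup [199.76722818 240.12404288] [ 0.50604445 -0.29095589  0.13025105]
```

View pics/d.png

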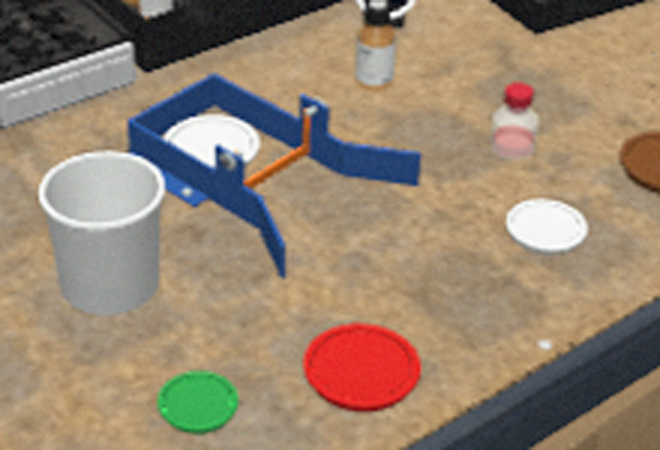

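The lid (crop (212,140)) lies behind the flap, which hangs shut with its blade at s ≈ 1–3 mm. The cup and bottles haven't moved, and the arm is clear.

```bash
python3 -c "
from workcell import ticket; print(ticket.close_job())"
```

```text
the job is handed in; nothing more can be done
None
```

The job is handed in at about 7 s of the 43 s allowed: the lid lies flat in the chute, wholly behind the shut flap, with the cup and both bottles where they stood and the arm clear.

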